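Latch the blue instrument case in the reagent store

TASK

Latch the blue instrument case: tip its raised wire loop over so that the bar drops behind the brass keeper, then press the red-tipped lever down flat, past centre, so that it stays locked by itself and draws the two halves together. The yellow case is still being packed: leave its latch open as it is.

Things in the scene. Friction and masses are not known exactly. Their poses are not given: they have to be found in the camera images.
- blue_case: Blue case fixed on the table: 180 mm wide (y), 140 deep (x), 130 high. Origin: underside, on the seam between its halves (near half 90 mm deep, far half 50). x axis: across the seam, away from lever and robot; z up. The far half gapes 6 mm at the top on a springy gasket (some 20 N to draw shut). The lever's pivot line, along y, lies at x = -22, z = 144 mm.
- blue_keeper (a point): Brass keeper on the far half of the blue case; this point is the middle of its top, 15 mm above the case's top. 24 mm wide; a 6 mm thick post whose lip overhangs 4 mm on the far (+x) side, with 8 mm of height under it down to a 3 mm thick foot plate. Axes as the case's, within 3 degrees.
- blue_bar (a point): Middle of the wire loop's cross bar, blue case: steel, 6 mm thick, 40 long along y. The loop hinges on the lever 20 mm from the lever's pivot; bar 57 mm from that hinge. It stays raised by friction, 57 to 82 degrees above level, leaning to +x. Pushed to +x (under 1 N) below some 45 degrees it falls; with the lever upright the bar lands behind the keeper, centre 6 mm above the case's top.
- blue_lever (a joint): Lever angle, rad: 0 = flat down to -x, 1.57 = upright. Starts 1.45 to 1.80, stays where left. 60 mm long from its pivot, 22 wide, 5 thick, end 20 mm a red tab 30 wide, 6 thick. Push its end to -x, then down: under 8 N draws the hooked bar; let go from 1.0 to 0.35 it springs back. Past dead centre (about 0.2), pressed flat, it holds itself on its stop at 0, top face 17 mm above the case's top.
- yellow_bar (a point): Middle of the cross bar of the yellow case's loop: an identical case and latch in yellow, also open. It is to stay as it is.
Things that resemble listed ones, but are neither listed nor needed, are in the scene too. Of the things shaped like the blue_case, the blue one is meant.

How it is judged (in metres and radians):
On the way:
1. the blue case's bar is down behind its keeper (x of blue_bar in the frame of blue_keeper between 0 and 0.03 m and z of blue_bar in the frame of blue_keeper below -0.004 m), for 0.2 s.
At the end, for the whole second after the job is handed in: The blue lever stays down past centre by itself (under 0.12 rad), its bar is hooked behind the keeper (bar at least 4 mm below the keeper's top, on its far side), the keeper has been drawn in by more than 3 mm, and the yellow case's bar is within 20 mm of where it was (all of step 1 and value of joint blue_lever below 0.12 rad and distance of blue_keeper from where it was at the start of the episode above 0.003 m and distance of yellow_bar from where it was at the start of the episode below 0.02 m); the robot touches nothing.
It fails at once if the yellow case's latch is moved (its bar by more than 20 mm) (distance of yellow_bar from where it was at the start of the episode above 0.02 m).
It also fails if it takes over 45 s, if anything falls off the work surface, if the arm or the gripper's body presses on something with over 40 N, if the wrist force passes 120 N, or if a joint passes its speed limit or range.

ROBOT

A 6-joint arm with a two-finger parallel gripper is mounted at the origin on the work surface. World frame = base frame: x ahead of the robot, y to its left, z up, the work surface at z = 0. Lengths are in mm, angles in rad, forces in N, time in s.
With the tool pointing down it reaches from about 300 to 775 mm from the base axis. Payload 14.6 kg.
Tool frame: the origin (TCP) lies between the finger pads; the fingertips stand 25 mm ahead of it and the grasp point (between the pads) lies 6 mm ahead of it; z points along the fingers, y is the line along which they close (so a half turn about z gives the same grasp; the last joint's range is limited). The gripper opens to 94 mm and grips with 3 to 60 N. Pads are 16 mm wide; open, the fingers measure 119 mm over their backs; the gripper's body (75 mm by 177 mm) begins 78 mm behind the grasp point.
Start: joints at [1.164, 0.3, 1.521, -0, 1.321, -0.067], TCP at [183.311, 518.543, 230.446] pointing down, gripper open.
Joint ranges: [-3.03, 3.03], [-0.79, 2.21], [0.23, 2.52], [-1.04, 4.18], [0, 3.07], [-2.55, 2.55]. Speed limits (rad/s): [2.22, 2.22, 2.57, 3.14, 3.14, 3.14].

INTERFACE

Orientations are given as [roll, pitch, yaw] about the fixed x, y, z axes, in that order (R = Rz(yaw) Ry(pitch) Rx(roll)).
In Python, from cell import manip gives the robot as it stands. The module is installed in compiled form; this text tells all that it offers.
- The arm moves only by the tool step_arm, never from a script. Its argument "series" is one flat list of numbers, 5 for each row, row after row: the shift along the world's x, y, z in mm, then the turn about the world's z in rad, then the closure, from 0 (fully open) to 1 (shut). In form: [dx, dy, dz, spin, jaw, dx, dy, dz, spin, jaw, ...]. A call has 1 to 20 rows; each row shifts and turns the commanded pose from where the row before left it; what a row does not reach is not made up. A row lasts 1/8 s, in which the tool goes at most 62.5 mm and 10.7 degrees, less where a joint would pass 70% of its speed; a pose out of reach is approached as far as the arm can. A call is refused whole if a number of a shift passes 62.5 or a number of a turn 0.188, either way. A call with a gripper value outside its range is refused whole. The fingers move at their own pace and stop on an object; "squeeze" is the grip in N (left out, the last holds). Time passes only in rows, so rows that do not move let the fingers close. It gives the time, the measured TCP pose, the force, the opening and the grip force at its end, in the units of the state.
- manip.read_state(): the state, without advancing time (a new reading comes with each control period).
- manip.camera(name): name is "scene" or "top" or "wrist"; returns (picture, depth): 400x640x3 uint8, blue, green, red; 400x640 float32, mm along the optical axis (not along the pixel's ray), 0 where there is no reading.
- manip.camera_info(name): a dict with "fovy" (degrees; the focal length in pixels is half the picture's height over the tangent of half this angle, whatever the lens; pixels are square), "cx", "cy" (the principal point, pixels), "k1" (the pictures are not rectified: a ray, as slopes to the right and down, at radius r is drawn at 1 + k1 r^2 times it, then the intrinsics apply), "eye" and "orientation" of the camera in the world. Camera axes: x right, y down, z forward; pixel columns grow to the right and rows downward; lengths in mm; the calibration is good to about 2 mm. A picture is of the moment at which its call begins: read the wrist's pose just before it. camera_info takes no time and is no camera call; for the wrist camera it gives the pose at the moment of the call.
- manip.sign_off(): hands the job in; it is judged then, once.
The state is a dict: "clock": time; "joints": joint angles; "qd": joint speeds; "effort": joint torques, N m; "eef_pos": TCP position; "eef_rot": TCP orientation; "wrist_force": force on the tool from outside, world axes, zero at the start; "moment": the same for the moment, N m; "finger_gap": finger opening in mm; "finger_force": force on a finger pad.
Only numpy, scipy, OpenCV 4.12 (cv2) and the standard library are available. Lean on these libraries where they do the work, as an engineer would, in place of code of your own. Each camera call takes 0.05 s, during which the arm holds its last target. There are 200 camera calls.

## Working session

There is one attempt and no reset: what is moved stays moved. The work goes in short steps, Python scripts to look and compute and a tool call to move; the robot and the scene stay as the last step left them, time stands still between calls to the robot, and variables do not carry over. Pictures are saved under pics/ and viewed, at most 10 in all, crops included, and the job is handed in when it is done.

Besides the shell and the picture viewer there is one more tool, called in YAML: its name, and indented under it one key for each argument. step_arm: Moves the arm, as the interface text tells. Its arguments: {"type":"object","properties":{"series":{"type":"array"},"squeeze":{"type":"number"}},"required":["series"]}

```bash
mkdir -p pics; cat > h.py <<'E'
from cell import manip
import numpy as np, cv2
from scipy.spatial.transform import Rotation as R
def cam(n):
    i=manip.camera_info(n); p,d=manip.camera(n); return i,p,d
def pts(i,d,uv):
    """uv Nx2 -> world rays & points using depth"""
    uv=np.atleast_2d(np.asarray(uv,float)); f=200/np.tan(np.radians(i['fovy'])/2)
    K=np.array([[f,0,i['cx']],[0,f,i['cy']],[0,0,1]])
    s=cv2.undistortPoints(uv[:,None],K,np.array([i['k1'],0,0,0.]))[:,0]
    o=np.asarray(i['orientation'],float)
    M=o if o.shape==(3,3) else R.from_euler('xyz',o).as_matrix()
    ray=np.c_[s,np.ones(len(s))]@M.T
    z=d[uv[:,1].round().astype(int),uv[:,0].round().astype(int)] if d is not None else np.ones(len(uv))
    return np.asarray(i['eye'])+ray*z[:,None],ray
def plane(i,uv,h):
    _,r=pts(i,None,uv); e=np.asarray(i['eye']); return e+r*((h-e[2])/r[:,2])[:,None]
E
python3 - <<'E'
from h import *
for n in('scene','top'):
    i,p,d=cam(n); print(n,i); cv2.imwrite(f'pics/{n}0.png',p); np.save(n+'d.npy',d); np.save(n+'p.npy',p)
s=manip.read_state(); print(s)
E
```

```text
scene {'fovy': 54.4492812633319, 'cx': 329.38702381063916, 'cy': 204.91245632718372, 'k1': -0.02345047610552046, 'eye': array([1249.87679079, -163.75853898, 1012.00503299]), 'orientation': array([-2.45748526,  0.01513287,  1.02793285])}
top {'fovy': 51.06564522485559, 'cx': 318.52582010393417, 'cy': 201.4740798049539, 'k1': -0.10127493660419058, 'eye': array([ 400.70392832,  204.60206117, 1275.00784045]), 'orientation': array([-2.94517641e+00,  9.04794748e-04, -1.58773589e+00])}
{'clock': 0.1, 'joints': array([ 1.16438875e+00,  3.00392597e-01,  1.52151692e+00, -6.93673657e-06,
        1.32070021e+00, -6.65872452e-02]), 'qd': array([ 0.00089015, -0.00044344, -0.00108546,  0.00165679, -0.00150099,
        0.00015398]), 'effort': array([ 2.34661071e-03, -5.32648587e+01, -3.53280401e+01,  7.09605287e-02,
        2.34717719e-02, -1.12804632e-04]), 'eef_pos': array([183.23936355, 518.35576342, 229.9565202 ]), 'eef_rot': array([-3.14057739e+00, -6.09698345e-05,  2.80177401e+00]), 'wrist_force': array([ 0.08986499, -0.20915473, -0.41035258]), 'moment': array([ 0.01196127, -0.05498207, -0.02274374]), 'finger_force': 0.0, 'finger_gap': 93.88891439093231}
```

View pics/scene0.png

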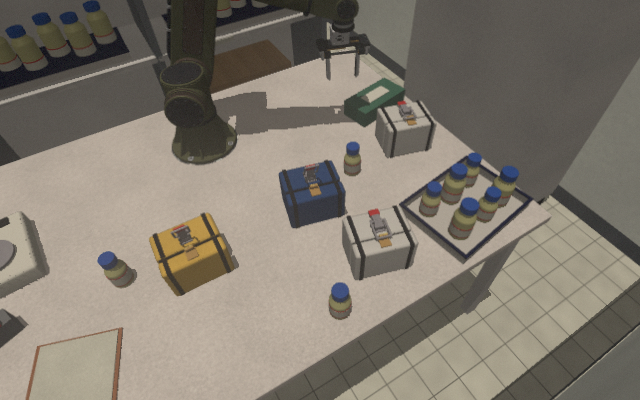

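View pics/top0.png

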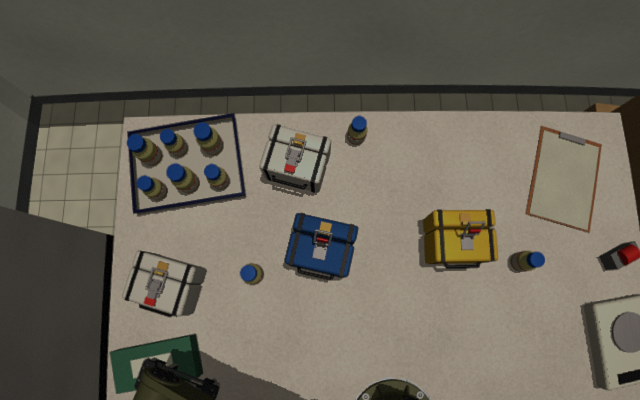

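The scene view shows the blue case at (312,193) and the yellow at (190,253), with white ones at (405,127) and (378,240). In the top view the blue is at (322,245), the yellow at (460,237), and the white ones at (295,158) and (165,283). The only blue case fits the description. Next I'll enlarge and measure it.

```bash
python3 - <<'E'
from h import *
t=np.load('topp.npy');s=np.load('scenep.npy');td=np.load('topd.npy');it=manip.camera_info('top');isc=manip.camera_info('scene');sd=np.load('scened.npy')
a=cv2.resize(t[200:290,275:370],None,fx=4.2,fy=4.2,interpolation=cv2.INTER_CUBIC)
b=cv2.resize(s[150:240,268:363],None,fx=4.2,fy=4.2,interpolation=cv2.INTER_CUBIC)
cv2.imwrite('pics/crop.png',np.hstack([a,b]))
def comps(p,i,d,m,roi,name):
    k=np.zeros(m.shape,bool);u0,v0,u1,v1=roi;k[v0:v1,u0:u1]=1
    n,l,st,c=cv2.connectedComponentsWithStats((m&k).astype(np.uint8))
    for j in range(1,n):
        if st[j,4]>=8:
            vu=np.argwhere(l==j)[:,::-1];P=pts(i,d,vu)[0]
            print(name,st[j],c[j].round(1),np.median(P,0).round(1),P.min(0).round(),P.max(0).round())
for nm,p,i,d,roi in(('top',t,it,td,(275,200,370,290)),('scene',s,isc,sd,(268,150,363,240))):
    h=cv2.cvtColor(p,cv2.COLOR_BGR2HSV);H,S,V=cv2.split(h)
    comps(p,i,d,(H>10)&(H<28)&(S>110)&(V>90),roi,nm+' brass')
    comps(p,i,d,((H<8)|(H>172))&(S>120)&(V>70),roi,nm+' red')
    bl=(H>100)&(H<125)&(S>110)
    comps(p,i,d,bl,roi,nm+' blue')
    if nm=='top':
        k=np.zeros(bl.shape,bool);k[roi[1]:roi[3],roi[0]:roi[2]]=1
        P=pts(i,d,np.argwhere(k)[:,::-1])[0];P=P[abs(P[:,2]-130)<5]
        r=cv2.minAreaRect(P[:,:2].astype(np.float32));print(r,cv2.boxPoints(r).round())
        # pieces above lid
        P=pts(i,d,np.argwhere(k)[:,::-1])[0];Q=P[P[:,2]>141];print(Q[Q[:,2].argsort()].round(0)[::4].tolist())
E
```

```text
top brass [320 222  12  10  92] [325.2 226.3] [558.6 185.1 132.5] [543. 168. 128.] [571. 199. 146.]
top red [317 237  11   5  28] [322.  239.2] [515.6 194.7 203.2] [401. 182. 198.] [ 521.  208. 1275.]
top blue [ 293  214   65   63 2132] [322.7 246.3] [499.5 192.6 129.1] [401.  96.  85.] [ 595.  274. 1275.]
top blue [285 232  11  32 129] [289.8 247.3] [502.9 282.1 129.7] [460. 268. 119.] [545. 296. 135.]
top blue [317 232  12   7  30] [322.1 235.4] [535.1 193.7 116. ] [530. 177.  96.] [543. 208. 127.]
((509.7959289550781, 196.417236328125), (179.300048828125, 146.93284606933594), 76.13447570800781) [[417. 127.]
 [560.  92.]
 [603. 266.]
 [460. 301.]]
[[544.0, 177.0, 142.0], [500.0, 189.0, 144.0], [503.0, 181.0, 145.0], [535.0, 180.0, 146.0], [546.0, 194.0, 146.0], [503.0, 186.0, 147.0], [503.0, 213.0, 149.0], [502.0, 184.0, 150.0], [508.0, 205.0, 154.0], [507.0, 203.0, 159.0], [510.0, 210.0, 163.0], [504.0, 187.0, 165.0], [506.0, 195.0, 166.0], [515.0, 208.0, 166.0], [514.0, 213.0, 168.0], [506.0, 184.0, 169.0], [503.0, 176.0, 170.0], [517.0, 218.0, 171.0], [511.0, 179.0, 173.0], [508
[... 426 characters left out ...]
04.0], [515.0, 190.0, 205.0], [523.0, 172.0, 205.0], [533.0, 212.0, 209.0], [524.0, 172.0, 213.0], [538.0, 212.0, 214.0], [527.0, 177.0, 214.0], [532.0, 179.0, 215.0], [532.0, 194.0, 216.0], [527.0, 174.0, 217.0], [534.0, 187.0, 218.0], [529.0, 187.0, 218.0], [534.0, 192.0, 218.0], [529.0, 184.0, 219.0], [532.0, 192.0, 220.0], [401.0, 205.0, 1275.0], [401.0, 205.0, 1275.0], [401.0, 205.0, 1275.0], [401.0, 205.0, 1275.0], [401.0, 205.0, 1275.0], [401.0, 205.0, 1275.0], [401.0, 205.0, 1275.0], [401.0, 205.0, 1275.0], [401.0, 205.0, 1275.0], [401.0, 205.0, 1275.0], [401.0, 205.0, 1275.0]]
scene brass [310 184  11  12  83] [314.6 189.8] [557.9 187.5 133.2] [ 539. -164.  127.] [1250.  204. 1012.]
```

View pics/crop.png

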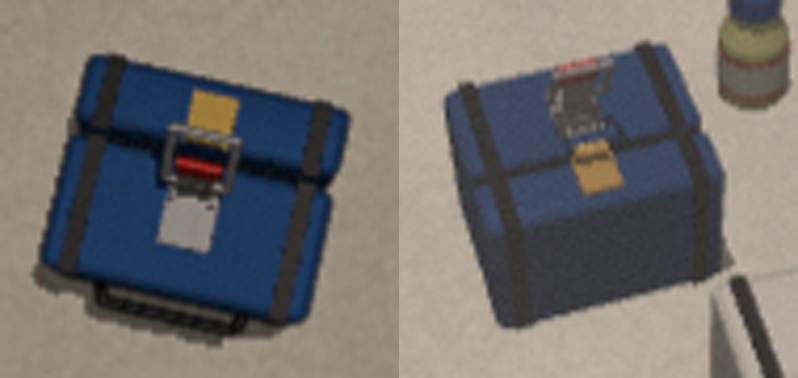

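The crop confirms it. On the blue case the brass keeper is at top-view px (325,226), the raised loop's bar at about (324,231) and the red tab at (322,239). In world coordinates the keeper is about (560,185), the bar about (531,189,218) and the tab top about (516,196,204). These agree with the given sizes, with case yaw about -13.8°. Moving above it.

step_arm:
  series: [0, 0, 50, 0, 1, 0, 0, 50, 0, 1, 30, -32, 0, 0.01, 1, 30, -32, 0, 0.01, 1, 30, -32, 0, 0.01, 1, 30, -32, 0, 0.01, 1, 30, -32, 0, 0.01, 1, 30, -32, 0, 0.01, 1, 30, -32, 0, 0.01, 1, 30, -32, 0, 0.01, 1, 30, -32, 0, 0.01, 1, 27, -30, 0, 0.01, 1, 0, 0, 0, 0, 1]
  squeeze: 10

```text
clock: 1.72
eef_pos: [481.4, 198.9, 329.7]
eef_rot: [-3.141, -0.001, 2.899]
wrist_force: [0.3, 1.2, -0.5]
finger_gap: 0.9
finger_force: 0.0
```

```bash
python3 - <<'E'
from h import *
s=manip.read_state();print(s['clock'],s['eef_pos'],s['eef_rot'],s['finger_gap'])
i,p,d=cam('wrist');print(i);cv2.imwrite('pics/w1.png',p);np.save('w1p.npy',p);np.save('w1d.npy',d)
np.save('w1i.npy',i,allow_pickle=True)
E
```

```text
1.725 [481.36021751 198.85070353 329.7493022 ] [-3.14075390e+00 -9.57215181e-04  2.89893355e+00] 0.8713963960739662
{'fovy': 61.47347903695111, 'cx': 323.16575059181787, 'cy': 199.2226910393935, 'k1': -0.07370883207185432, 'eye': array([417.92154633, 215.10386557, 484.28842071]), 'orientation': array([2.91157672e+00, 1.95078801e-03, 1.32796993e+00])}
```

View pics/w1.png

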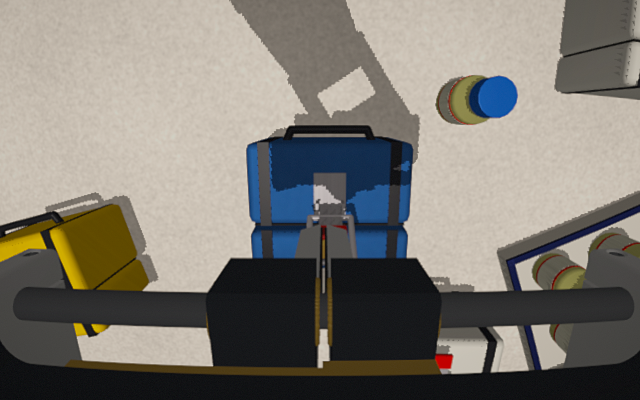

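The wrist view shows the blue case's near half (px 248–413, rows 138–222) with the lever base at (330,190). The fingers hide the loop. I'll refine the case frame from this view.

```bash
python3 - <<'E'
from h import *
i=np.load('w1i.npy',allow_pickle=True).item();p=np.load('w1p.npy');d=np.load('w1d.npy')
g=np.argwhere(np.ones((120,190),bool))[:,::-1]+[235,130]
P=pts(i,d,g)[0]
for a in (np.radians(-13.8),):
    ex=np.array([np.cos(a),np.sin(a)]);ey=np.array([-ex[1],ex[0]])
    T=P[(abs(P[:,2]-130)<4)];r=cv2.minAreaRect(T[:,:2].astype(np.float32));print(r,np.median(T[:,2]))
    X=T[:,:2]@ex;Y=T[:,:2]@ey
    print('near edge',np.percentile(X,[.2,1,5]),'y',np.percentile(Y,[.3,1,99,99.7]),'mid',sum(np.percentile(Y,[.3,99.7]))/2)
    L=P[(P[:,2]>150)&(P[:,2]<225)];L=L[L[:,2].argsort()]
    print('lever etc',np.c_[L[:,:2]@ex,L[:,:2]@ey,L[:,2]].round(0)[::max(1,len(L)//30)].tolist())
# same from the top view
t=np.load('topd.npy');it=manip.camera_info('top');g=np.argwhere(np.ones((90,95),bool))[:,::-1]+[275,200]
P=pts(it,t,g)[0];Q=np.c_[P[:,:2]@ex,P[:,:2]@ey,P[:,2]]
T=Q[abs(Q[:,2]-130)<4];print('top: X',np.percentile(T[:,0],[.3,1,99,99.7]),'Y',np.percentile(T[:,1],[.3,1,99,99.7]))
for lo,hi in((143,147),(150,160),(160,175),(175,190),(198,203),(203,207),(207,213),(214,222)):
    M=Q[(Q[:,2]>lo)&(Q[:,2]<hi)];print(lo,hi,len(M),M.min(0).round(),np.median(M,0).round(1),M.max(0).round())
E
```

```text
((498.50933837890625, 200.97366333007812), (176.93069458007812, 120.52526092529297), 76.0731430053711) 130.1388379447047
near edge [376.95794314 378.44960438 381.63350296] y [226.82533288 228.18514911 400.10832476 401.42301605] mid 314.12417446203256
lever etc [[443.0, 316.0, 150.0], [444.0, 305.0, 152.0], [444.0, 317.0, 155.0], [444.0, 314.0, 157.0], [446.0, 315.0, 160.0], [446.0, 310.0, 164.0], [445.0, 325.0, 165.0], [445.0, 320.0, 165.0], [449.0, 327.0, 166.0], [448.0, 331.0, 166.0], [449.0, 303.0, 167.0], [447.0, 319.0, 168.0], [446.0, 312.0, 169.0], [447.0, 314.0, 170.0], [451.0, 297.0, 171.0], [451.0, 332.0, 172.0], [448.0, 310.0, 174.0], [448.0, 311.0, 175.0], [448.0, 320.0, 176.0], [448.0, 310.0, 177.0], [448.0, 310.0, 178.0], [453.0, 335.0, 179.0], [455.0, 337.0, 181.0], [449.0, 310.0, 182.0], [450.0, 309.0, 184.0], [450.0, 323.0, 186.0], [449.0, 306.0, 188.0], [450.0, 310.0, 189.0], [450.0, 325.0, 192.0], [452.0, 329.0, 196.0], [464.0, 336.0, 200.0], [465.0, 334.0, 205.0]]
top: X [376.54818809 377.70522106 517.42414406 519.34791549] Y [224.46257187 225.68421419 398.96992061 400.51416284]
143 147 16 [441. 296. 144.] [460.9 313.6 145.6] [486. 329. 147.]
150 160 10 [438. 298. 150.] [443.1 318.8 154. ] [444. 325. 159.]
160 175 38 [444. 290. 163.] [446.4 311.3 167.7] [453. 335. 175.]
175 190 26 [446. 290. 175.] [449.7 314.5 183.1] [457. 334. 190.]
198 203 17 [450. 290. 198.] [454.7 309.6 201.2] [464. 335. 203.]
203 207 20 [451. 291. 203.] [454.4 312.3 203.8] [467. 332. 207.]
207 213 7 [465. 292. 208.] [467.9 321.4 210.8] [472. 333. 213.]
214 222 37 [469. 290. 214.] [471.8 308.9 217.6] [475. 332. 220.]
```

step_arm:
  series: [1, 5, -30, 0, 1, 0, 0, -35, 0, 1, 0, 0, -28, 0, 1, 0, 0, 0, 0, 1, 14, -3.5, 0, 0, 1, 14, -3.5, 0, 0, 1, 0, 0, 0, 0, 1]

```text
clock: 2.65
eef_pos: [510.5, 198.2, 237.8]
eef_rot: [3.141, 0.001, 2.901]
wrist_force: [0.0, -0.2, 0.6]
finger_gap: 0.3
finger_force: 0.0
```

```bash
cat > st.py <<'E'
from h import *
def st():
    s=manip.read_state();p=s['eef_pos'];a=np.radians(-13.8)
    print(round(s['clock'],2),'F X,Y,tip',(p[0]*np.cos(a)+p[1]*np.sin(a)).round(1),(-p[0]*np.sin(a)+p[1]*np.cos(a)).round(1),(p[2]-25).round(1),'F',s['wrist_force'].round(1),'rot',s['eef_rot'].round(3))
E
python3 - <<'E'
from st import *
st()
i,p,d=cam('scene');cv2.imwrite('pics/s1.png',cv2.resize(p[130:230,260:360],None,fx=5,fy=5,interpolation=cv2.INTER_CUBIC))
E
```

```text
2.65 F X,Y,tip 448.5 314.2 212.8 F [ 0.  -0.2  0.6] rot [3.141e+00 1.000e-03 2.901e+00]
```

View pics/s1.png

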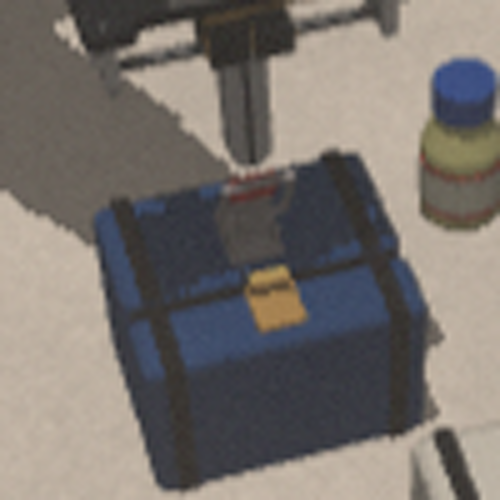

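The fingertip, at crop px (250,160), stands centred just behind the loop's bar. Pushing the loop over now.

step_arm:
  series: [6, -1.5, -1, 0, 1, 6, -1.5, -1, 0, 1, 6, -1.5, -1, 0, 1, 4, -1, -4, 0, 1, 4, -1, -4, 0, 1, 4, -1, -3, 0, 1, 4, -1, -3, 0, 1, 0, 0, 0, 0, 1, 0, 0, 0, 0, 1, 0, 0, 0, 0, 1]

```text
clock: 3.95
eef_pos: [543.3, 190.1, 220.6]
eef_rot: [3.141, 0.0, 2.902]
wrist_force: [0.3, 0.2, 0.3]
finger_gap: 0.6
finger_force: 0.0
```

```bash
python3 - <<'E'
from st import *
st()
i,p,d=cam('scene');cv2.imwrite('pics/s2.png',cv2.resize(p[130:230,260:360],None,fx=5,fy=5,interpolation=cv2.INTER_CUBIC))
E
```

```text
3.95 F X,Y,tip 482.2 314.2 195.6 F [0.3 0.2 0.3] rot [3.141 0.    2.902]
```

View pics/s2.png

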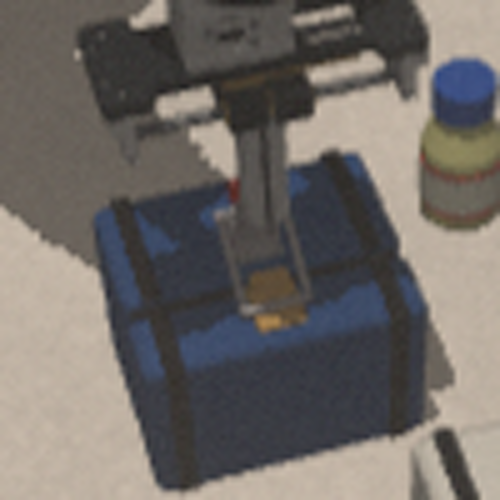

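The loop has dropped: its bar lies past the brass keeper at crop px (275,308). The finger is between the legs, on the +x side of the lever. Now I'll draw the lever end to -x.

step_arm:
  series: [-15.5, 3.8, -4.6, 0, 1, -6.8, 1.7, 0.5, 0, 1, -6.2, 1.5, 0.5, 0, 1, -5.8, 1.4, -0.5, 0, 1, -5.7, 1.4, -1, 0, 1, -5.5, 1.4, -2, 0, 1, -5.2, 1.3, -2.5, 0, 1, 0, 0, 0, 0, 1]

```text
clock: 5.0
eef_pos: [492.5, 202.6, 211.0]
eef_rot: [3.141, 0.0, 2.902]
wrist_force: [2.4, -0.6, 2.2]
finger_gap: 0.7
finger_force: 1.6
```

```bash
python3 - <<'E'
from st import *
st()
i,p,d=cam('scene');cv2.imwrite('pics/s3.png',cv2.resize(p[130:230,260:360],None,fx=5,fy=5,interpolation=cv2.INTER_CUBIC))
E
```

```text
5.0 F X,Y,tip 430.0 314.2 186.0 F [ 2.4 -0.6  2.2] rot [3.141 0.    2.902]
```

View pics/s3.png

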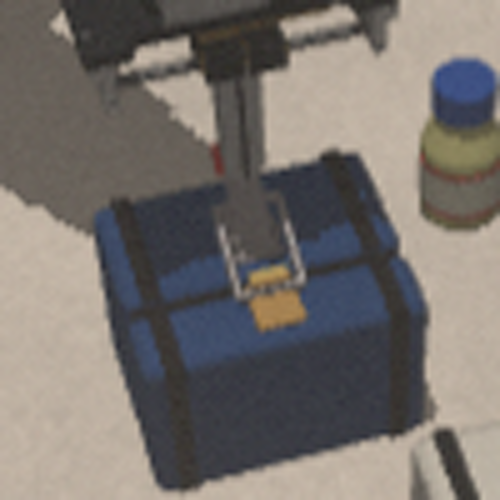

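The bar is hooked: in crop it sits at (272,292), between the keeper's lip and its foot. The force is only about 3 N, so I'll continue along the arc and press flat.

step_arm:
  series: [-4, 1, -2.7, 0, 1, -4, 1, -2.7, 0, 1, -3.3, 0.8, -3.5, 0, 1, -3.3, 0.8, -3.5, 0, 1, -2.4, 0.6, -4, 0, 1, -2.4, 0.6, -4, 0, 1, -1.7, 0.4, -4.5, 0, 1, -1.7, 0.4, -4.5, 0, 1, -0.8, 0.2, -4.5, 0, 1, -0.8, 0.2, -4.5, 0, 1, 0, 0, -1, 0, 1, 0, 0, -0.5, 0, 1, 0, 0, 0, 0, 1]

```text
clock: 6.68
eef_pos: [468.2, 208.6, 171.8]
eef_rot: [3.141, 0.0, 2.902]
wrist_force: [-5.4, 0.1, 11.9]
finger_gap: 0.6
finger_force: 5.9
```

```bash
python3 -c "
from st import *
st()"
```

```text
6.67 F X,Y,tip 404.9 314.3 146.8 F [-5.4  0.1 11.9] rot [3.141 0.    2.902]
```

step_arm:
  series: [0, 0, -1, 0, 1, 0, 0, -1, 0, 1, 0, 0, 0, 0, 1, 0, 0, 0, 0, 1]

```text
clock: 7.18
eef_pos: [468.4, 208.7, 171.2]
eef_rot: [3.141, 0.001, 2.902]
wrist_force: [-11.1, -4.8, 27.8]
finger_gap: 0.4
finger_force: 13.6
```

step_arm:
  series: [0, 0, 10, 0, 1, 0, 0, 40, 0, 1, 0, 0, 60, 0, 1, -40, 40, 40, 0, 1, -40, 40, 0, 0, 1, -40, 40, 0, 0, 1, -20, 40, 0, 0, 1, 0, 40, 0, 0, 1, 0, 0, 0, 0, 1]

```text
clock: 8.3
eef_pos: [331.5, 406.2, 314.2]
eef_rot: [-3.141, -0.001, 2.904]
wrist_force: [-0.6, -0.8, -0.0]
finger_gap: 0.4
finger_force: 0.0
```

```bash
python3 - <<'E'
from st import *
st()
i,p,d=cam('scene');i2,t,td=cam('top')
c=lambda q:cv2.resize(q,(400,400),interpolation=cv2.INTER_CUBIC)
cv2.imwrite('pics/f.png',np.hstack([c(t[200:290,277:367]),c(p[145:235,265:355])]))
g=np.argwhere(np.ones((90,95),bool))[:,::-1]+[275,200];P=pts(i2,td,g)[0]
a=np.radians(-13.8);X=P[:,0]*np.cos(a)+P[:,1]*np.sin(a)
k=abs(P[:,2]-130)<4;print('top X',np.percentile(X[k],[.3,1,99,99.7]),'max z',P[P[:,2]<900,2].max())
h=cv2.cvtColor(t,cv2.COLOR_BGR2HSV);H,S,V=cv2.split(h);m=((H<8)|(H>172))&(S>120)&(V>70);m[:200]=0;m[290:]=0;m[:,:275]=0;m[:,370:]=0
v=np.argwhere(m)[:,::-1];print('red',len(v),v.mean(0),np.median(pts(i2,td,v)[0],0))
o=np.load('topp.npy');print('yellow diff',cv2.absdiff(o[200:275,415:505],t[200:275,415:505]).mean())
E
```

```text
8.3 F X,Y,tip 225.0 473.6 289.2 F [-0.6 -0.8 -0. ] rot [-3.141e+00 -1.000e-03  2.904e+00]
top X [375.8871236  377.56674526 514.51800232 515.90239635] max z 152.67105777203415
red 77 [316.66233766 263.33766234] [457.15036038 208.87327848 147.01980157]
yellow diff 2.8258765432098767
```

View pics/f.png

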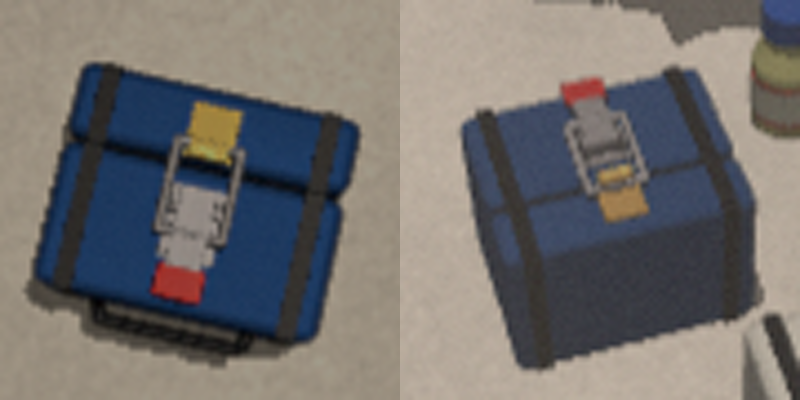

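The lever is flat: the red tab, at left crop (180,283), measures z = 147.0 as specified. The bar sits on the far side of the keeper post at right crop (615,187). One check remains, the keeper's draw-in.

```bash
python3 - <<'E'
from st import *
for n,(u0,v0,u1,v1) in (('top',(285,195,365,290)),('scene',(270,150,350,235))):
    i=manip.camera_info(n);o=np.load(n+'p.npy');q=[cam(n)[1] for _ in range(3)];q=np.mean(q,0).astype(np.uint8)
    a=np.radians(-13.8);r=[]
    for p in (o,q):
        H,S,V=cv2.split(cv2.cvtColor(p,cv2.COLOR_BGR2HSV));m=(H>10)&(H<28)&(S>110)&(V>90);k=np.zeros_like(m);k[v0:v1,u0:u1]=1
        v=np.argwhere(m&k)[:,::-1];P=plane(i,v,134);X=P[:,0]*np.cos(a)+P[:,1]*np.sin(a);print(n,len(v),'brass far',np.percentile(X,[90,95,98]).round(1))
    # displacement of the far half's outer edge band by phase correlation / flow at far-half corners
    g0,g1=[cv2.cvtColor(x,cv2.COLOR_BGR2GRAY) for x in (o,q)]
    box=(slice(207,228),slice(290,316)) if n=='top' else (slice(205,226),slice(282,345))
    w=cv2.createHanningWindow((box[1].stop-box[1].start,box[0].stop-box[0].start),cv2.CV_32F)
    s,_=cv2.phaseCorrelate(g0[box].astype(np.float32),g1[box].astype(np.float32),w)
    c=np.array([(box[1].start+box[1].stop)/2,(box[0].start+box[0].stop)/2]);print(n,'shift px',s,'mm',(plane(i,c+s,130)-plane(i,c,130)).round(1))
E
```

```text
top 96 brass far [506.9 507.8 508.7]
top 120 brass far [502.  503.9 504.6]
top shift px (0.43129585779253965, 1.124508876145807) mm [[-3.2 -1.2  0. ]]
scene 83 brass far [510.9 512.7 513.7]
scene 67 brass far [505.2 506.7 507.7]
scene shift px (0.1608300330180228, -0.13345156424094107) mm [[-0.2  0.6  0. ]]
```

The keeper has been drawn in about 4–6 mm, which is over the 3 mm needed. The yellow case is unchanged. Handing in.

```bash
python3 -c "
from cell import manip
print(manip.sign_off())"
```

```text
the job is handed in; nothing more can be done
None
```

The blue case is latched and handed in: the bar is hooked behind the keeper, the lever stays flat with the arm clear, and the keeper is drawn in about 4–6 mm. The yellow latch was left untouched; the hand-in gave no verdict, so these are my own camera checks.

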